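Turn the back-to-front desk tray round in its organiser

ROBOT

A 6-joint arm with a two-finger parallel gripper is mounted at the origin on the work surface. World frame = base frame: x ahead of the robot, y to its left, z up, the work surface at z = 0. Lengths are in m, angles in rad, forces in N, time in s.
With the tool pointing down it reaches from about 0.35 to 0.85 m from the base axis. Payload 8.1 kg.
Tool frame: the origin (TCP) lies at the very end of the fingers, on their centre line; the grasp point (between the pads) lies 19 mm behind it; z points along the fingers, y is the line along which they close (so a half turn about z gives the same grasp; the last joint's range is limited). The gripper opens to 93 mm and grips with 3 to 60 N. Pads are 15 mm wide; open, the fingers measure 128 mm over their backs; the gripper's body (75 mm by 188 mm) begins 65 mm behind the grasp point.
Start: joints at [-1.19, 0.13, 1.488, -0, 1.523, -0.085], TCP at [0.27, -0.536, 0.219] pointing down, gripper open.
Joint ranges: [-2.96, 2.96], [-0.89, 2.26], [0.02, 2.5], [-1.34, 4.48], [0, 2.73], [-2.66, 2.66]. Speed limits (rad/s): [2.39, 2.39, 2.79, 3.14, 3.14, 3.14].

INTERFACE

Orientations are given as a unit quaternion [x, y, z, w].
In Python, from cell import movep, move_linear, goto_joints, move_gripper, wait, ik, snapshot, Unreachable, hand_in, search_frame, masks_of, landmark_of, read_time_s, read_q, read_qd, read_effort, read_tcp_pos, read_eef_rot, read_force, read_moment, read_grip_width, read_grip_force gives the robot as it stands. The module is installed in compiled form; this text tells all that it offers. Calls block until the motion is done:
- movep(position, orientation): joint-space move of the TCP to a pose.
- move_linear(position, rot=None, max_speed=0.15, stop_force=None): straight line of the TCP; rot=None keeps the orientation; max_speed is the mean speed in m/s. With stop_force (N) it stops when the force on the tool has changed by that much, and returns True; else False.
- goto_joints(angles): joint-space move.
- move_gripper(opening, newtons=None): finger opening in m; newtons is the grip in N (None keeps the last); returns when the fingers have stopped.
- wait(seconds).
- ik(position, orientation): joint angles nearest the present ones, or None.
- snapshot(name): name is "scene" or "top" or "wrist"; returns a dict with "img" (480x640x3 uint8, red, green, blue), "mtx" (3x3 intrinsics, pixels), "origin" and "attitude" of the camera in the world; the wrist camera has in their place "mount" (4x4, takes a point from camera to tool coordinates, whose origin is the TCP and whose axes are the flange's). Camera axes: x right, y down, z forward; pixel columns grow to the right and rows downward; lengths in m; the calibration is good to about 2 mm. A picture is of the moment at which its call begins: read the wrist's pose just before it. There is no depth.
A pose or a line that the arm cannot do raises Unreachable and nothing moves.
- hand_in(): hands the job in; it is judged then, once.
Trained networks look in the newest picture that a camera, given by its name, has taken for a name from the list of things; names that differ only in an ending like _2 or _b are one class to them, and where a whole thing is asked for, a point or a joint stands for the part that bears it (a point fixed in the world has none). Each returns a list of dicts, best first, with "confidence" (0 to 1); they miss things now and then, are a little off and sometimes report something else, mostly with a low value. They report only what shows in the picture. A call takes as long as a camera call.
- search_frame(camera, query): "point" ([x, y, z] in m, in the coordinates of the camera as it stood for that picture, good to about 4 mm: the middle of the surface that is visible of it).
- masks_of(camera, query): "region" (480x640 bool, what is visible of it).
- landmark_of(camera, query): "point" ([x, y, z] in m, in the coordinates of the camera as it stood for that picture, good to about 4 mm: a listed point, or the origin of a listed thing).
Readings, each from a call of its own:
- read_time_s(): time.
- read_q(): joint angles.
- read_qd(): joint speeds.
- read_effort(): joint torques, N m.
- read_tcp_pos(): TCP position.
- read_eef_rot(): TCP orientation.
- read_force(): force on the tool from outside, world axes, zero at the start.
- read_moment(): the same for the moment, N m.
- read_grip_width(): finger opening in m.
- read_grip_force(): force on a finger pad.
Only numpy, scipy, OpenCV 4.12 (cv2) and the standard library are available. Lean on these libraries where they do the work, as an engineer would, in place of code of your own. Each camera call takes 0.05 s, during which the arm holds its last target. There are 200 camera calls.

TASK

On the desk stands a wooden organiser with two trays side by side in open-fronted sleeves; one tray has been put in back to front, so that its pull is hidden inside and its plain end sticks out. Slide that tray right out, turn it round and slide it fully home into its sleeve with its pull outwards, keeping it the right way up all the time. Leave the other tray and everything else on the desk where it is.

Things in the scene. Friction and masses are not known exactly. Their poses are not given: they have to be found in the camera images.
- organiser: wooden two-bay organiser, fixed to the desk, 160 (x) x 157 (y) x 54 high. Origin: centre of its underside. Two bays side by side (centres y = +37.3 and -37.3) open to its own -x; mouths at x = -80, inner back wall at x = +72. Fully home and the right way round, a tray has its x along the organiser's, its middle at organiser x = -3 and its front face 2 inside the mouth
- bay_a (a point): middle of the mouth of the bay at organiser y = +37.3, on the bay's floor, 4 above the desk. Bay 67 wide, 42 high (ceiling 46 above the desk), 152 deep; roof and walls 8 thick. The roof has a finger notch, open at the mouth, 46 wide, centred, reaching 35 inwards, so one can reach down into a tray there. Axes as the organiser's
- bay_b (a point): the same point of the identical bay at organiser y = -37.3
- tray: the tray that is in back to front, in either bay: open-topped wooden box 150 (x) x 62 (y) x 34 high, about 0.22 kg, pull on its -x end, +x end plain. Origin: centre of its underside, pull not counted. Side walls and floor 4 thick, end walls 5. It slides freely. At the start its x points against the organiser's and its plain end stands 15 to 24 out of the mouth
- tray_well (a point): middle of the floor of the tray's empty finger well at its plain end, at tray x = +47, z = 4. The well spans tray x = 24 to 70 and y = -27 to +27; the end wall beyond it is 30 high above the floor. Fixed contents (note block, eraser), below the rim, fill the rest of the tray
- tray_pull (a point): centre of the outer face of the tray's pull, a wooden block 16 long x 30 wide x 22 high (6 to 28 above the tray's underside) on the middle of its -x end; this point is at tray x = -91, y = 0, z = 17
- other_tray: a tray of the same shape and size, the right way round in the other bay: its x along the organiser's, its pull sticking out of the mouth by up to 23. Its origin lies on its underside on the centre line, 17.5 from its middle towards its pull. Bystander
- earbud_case: white rounded earbud case, 46 x 60 x 22, lying on the organiser's roof (top face 54 above the desk); bystander. Origin: centre of its underside
- mouse: white computer mouse, 112 (along its x) x 58 x 28, on the desk beside the pull-out lane; bystander. Origin: centre of its underside
- phone: black phone lying flat, 148 (along its x) x 72 x 8, on the desk between the mug and the keyboard; bystander. Origin: centre of its underside
- stapler: black and steel desk stapler, 140 (along its x) x 34 x 48, on the desk on the opposite side of the lane from the mouse; bystander. Origin: centre of its underside
- mug: black mug, 84 across the rim, 95 high, handle at its +y side, on the desk beyond the end of the lane; bystander. Origin: centre of its underside
- tumbler: closed steel tumbler, 72 across, 190 high, behind the organiser; bystander. Origin: centre of its underside
- keyboard: white keyboard, 280 (along its x) x 115 x 11, on the desk; bystander. Origin: centre of its underside

How it is judged:
By the outcome, as a careful person would: the job done as asked, in the order asked, and still so for the second after the job is handed in, with the robot touching nothing.
It also fails if it takes over 72 s, if anything falls off the work surface, if the arm or the gripper's body presses on something with over 40 N, if the wrist force passes 120 N, or if a joint passes its speed limit or range.

## Working session

There is one attempt and no reset: what is moved stays moved. The work goes in short steps, each a Python script; the robot and the scene stay as the last script left them, time stands still between calls to the robot, and variables do not carry over. Pictures are saved under pics/ and viewed, at most 10 in all, crops included, and the job is handed in when it is done.

```bash
mkdir -p pics
cat > h.py <<'E'
import numpy as np, cv2
from cell import *
from scipy.spatial.transform import Rotation as R
def toM(a):
    a=np.array(a,float)
    return a if a.shape==(3,3) else R.from_quat(a).as_matrix()
def w(s,p):
    return toM(s["attitude"])@np.array(p)+np.array(s["origin"])
E
python3 - <<'E'
from h import *
for c in ["top","scene"]:
    s=snapshot(c); cv2.imwrite(f"pics/{c}0.png",s["img"][:,:,::-1])
    print(c,s["origin"],s["attitude"],s["mtx"][0][0])
    for n in ["organiser","bay_a","bay_b","tray","tray_well","tray_pull","other_tray","earbud_case","mouse","phone","stapler","mug","tumbler","keyboard"]:
        r=landmark_of(c,n)
        print(n,[(np.round(w(s,d["point"]),4).tolist(),round(d["confidence"],2)) for d in r[:3]])
print(read_time_s(),read_eef_rot())
E
```

```text
top [ 0.34587195 -0.05242039  1.48826633] [-0.69861241  0.71033969 -0.05535517  0.06552886] 614.2529808604438
organiser [([0.5976, 0.1932, 0.0065], 0.65)]
bay_a [([0.5469, 0.122, 0.0098], 0.9), ([0.6215, 0.1115, 0.0076], 0.9)]
bay_b [([0.5469, 0.122, 0.0098], 0.9), ([0.6215, 0.1115, 0.0076], 0.9)]
tray [([0.6312, 0.1632, 0.0017], 0.94)]
tray_well [([0.6216, 0.1171, 0.0058], 0.93)]
tray_pull [([0.6321, 0.1668, 0.0063], 0.27)]
other_tray [([0.5611, 0.1802, 0.0094], 0.58), ([0.732, 0.0053, 0.0056], 0.48)]
earbud_case [([0.5849, 0.2414, 0.0544], 0.64)]
mouse [([0.7298, 0.0074, 0.0032], 0.94), ([0.5452, -0.4867, 0.0], 0.41)]
phone [([0.7109, -0.3142, 0.0083], 0.78)]
stapler [([0.4271, 0.0723, 0.0046], 0.84)]
mug [([0.5082, -0.181, 0.0063], 0.79)]
tumbler [([0.6354, 0.3485, 0.0021], 0.8), ([0.714, -0.3197, 0.0098], 0.33), ([0.5599, 0.1789, 0.0125], 0.17)]
keyboard [([0.5463, -0.4855, -0.0012], 0.59)]
scene [ 1.34044483 -0.3276952   0.97142517] [ 0.78292009  0.51272547 -0.20194498 -0.28873334] 591.2871852065813
organiser [([0.597, 0.1965, -0.0039], 0.7), ([0.5084, -0.1807, -0.0005], 0.2)]
bay_a []
bay_b []
tray [([0.624, 0.164, 0.0024], 0.74), ([0.5068, -0.1783, -0.0012], 0.28)]
tray_well [([0.6184, 0.116, 0.0113], 0.63)]
tray_pull []
other_tray [([0.5431, -0.4865, 0.0008], 0.61), ([0.5521, 0.1793, 0.0036], 0.57)]
earbud_case [([0.5886, 0.2331, 0.058], 0.68)]
mouse []
phone [([0.7062, -0.3155, 0.0004], 0.97)]
stapler [([0.4229, 0.0677, 0.0011], 0.66)]
mug [([0.5083, -0.1822, -0.0006], 0.66)]
tumbler [([0.6381, 0.349, -0.0033], 0.72)]
keyboard [([0.5441, -0.4876, 0.001], 0.74)]
1.5 [ 9.73002629e-01  2.30794028e-01 -1.02317336e-05  9.52727998e-06]
```

View pics/top0.png

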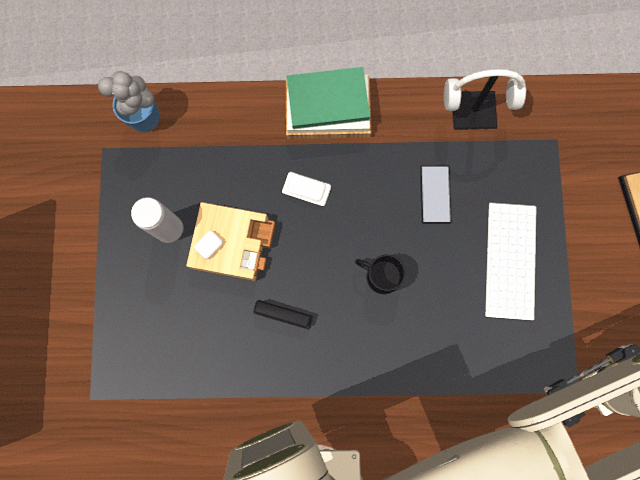

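View pics/scene0.png

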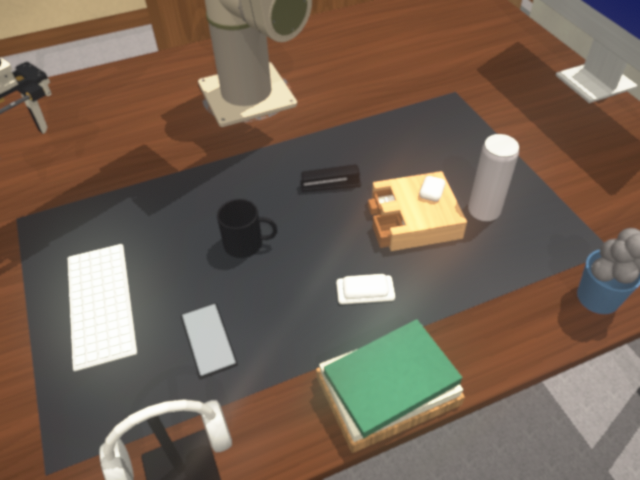

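The back-to-front tray is in bay_b (mouth about (0.62, 0.11)), and the organiser yaw is about 81°. In the top image its well is at about px (261,231), and the other tray's pull is at about (262,264). The mouse, stapler and mug leave a lane open in -y. Next I'll take a close look with the wrist camera.

```bash
cat >> h.py <<'E'
def down(deg): return (R.from_euler('z',deg,degrees=True)*R.from_euler('x',180,degrees=True)).as_quat()
def wsnap():
    T=np.eye(4); T[:3,:3]=toM(read_eef_rot()); T[:3,3]=read_tcp_pos()
    s=snapshot("wrist"); M=T@np.array(s["mount"]); s["attitude"]=M[:3,:3]; s["origin"]=M[:3,3]; return s
def ray(s,u,v,z):
    d=np.array(s["attitude"])@np.linalg.inv(np.array(s["mtx"]))@[u,v,1.]; o=np.array(s["origin"])
    return (o+d*(z-o[2])/d[2])
E
python3 - <<'E'
from h import *
movep([0.60,0.10,0.27],down(171))
print(read_q(),read_time_s())
s=wsnap(); cv2.imwrite("pics/w1.png",s["img"][:,:,::-1]); print(s["origin"],s["attitude"],s["mtx"])
np.savez("w1.npz",**{k:np.array(s[k]) for k in("img","mtx","origin","attitude")})
for n in ["organiser","bay_a","tray","tray_well","other_tray","mouse"]:
    print(n,[(np.round(w(s,d["point"]),4).tolist(),round(d["confidence"],2)) for d in landmark_of("wrist",n)[:3]])
E
```

```text
[ 7.94112052e-02  1.37280610e-01  1.38803246e+00 -2.08024325e-04
  1.61641755e+00 -1.33261449e+00] 4.0417
[0.52305484 0.11188745 0.43527447] [[ 0.15750266  0.9470178   0.27991104]
 [ 0.98751765 -0.15065698 -0.04594964]
 [-0.00134457  0.28365428 -0.95892567]] [[337.61741485   0.         319.61817314]
 [  0.         337.61741485 233.85274208]
 [  0.           0.           1.        ]]
organiser [([0.6007, 0.1979, -0.0022], 0.86), ([0.5074, -0.177, 0.0016], 0.22)]
bay_a []
tray [([0.6343, 0.1689, 0.0029], 0.72)]
tray_well [([0.6236, 0.1157, 0.008], 0.74), ([0.7109, -0.313, 0.0013], 0.17)]
other_tray [([0.5602, 0.1802, -0.0015], 0.67)]
mouse [([0.7307, 0.0145, 0.0024], 0.58)]
```

View pics/w1.png

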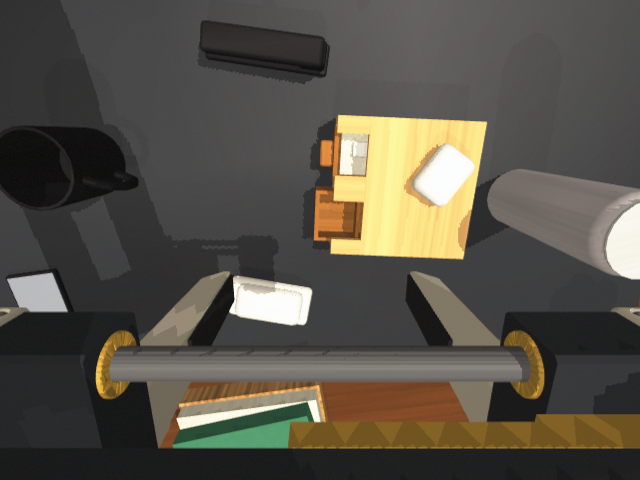

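The wrist image shows the roof corners at about (338,115), (487,122), (463,260) and (331,254). The tray's plain end is at x≈315, y 188–241, with the well open behind it. I'll turn these into a pose.

Run:
```python
from h import *
s=dict(np.load("w1.npz")); g=cv2.cvtColor(s["img"],cv2.COLOR_RGB2GRAY)
c=np.array([[338,115],[487,122],[463,260],[331,254]],np.float32).reshape(-1,1,2)
c=cv2.cornerSubPix(g,c,(4,4),(-1,-1),(3,50,.01)).reshape(-1,2); print(c)
P=np.array([ray(s,u,v,.054)[:2] for u,v in c]); print(P.round(4))
L=np.array([[-.08,.0785],[.08,.0785],[.08,-.0785],[-.08,-.0785]])
# rigid 2D fit
z=P@[1,1j]; l=L@[1,1j]; zc=z-z.mean(); a=(zc*l.conj()).sum(); th=np.angle(a); 
print("centre",P.mean(0),"yaw",np.degrees(th),"scale",abs(a)/(abs(l)**2).sum(), "res",abs(zc-l*np.exp(1j*th)))
for uv in [(315,189),(314,241),(337,115),(332,254)]: 
    p=(ray(s,*uv,.038 if uv[0]<320 else .054)[:2]@[1,1j]-z.mean())*np.exp(-1j*th); print(uv,p)
cv2.imwrite("pics/w1c.png",cv2.resize(s["img"][90:290,290:510,::-1],None,fx=3,fy=3,interpolation=cv2.INTER_CUBIC)[:600,:])
```

```text
[[337.72202  114.58189 ]
 [486.55414  121.463165]
 [462.41293  258.8377  ]
 [330.16187  253.06369 ]]
[[0.5064 0.1336]
 [0.5384 0.29  ]
 [0.6923 0.2584]
 [0.66   0.1023]]
centre [0.59930063 0.1960713 ] yaw 78.40463835166237 scale 0.9982797239229427 res [0.0001326  0.00018561 0.00028947 0.00039491]
(315, 189) (-0.10101885466707645-0.004725476552796032j)
(314, 241) (-0.09965431886073432-0.06915979606186061j)
(337, 115) (-0.0806410775629172+0.07796237586222896j)
(332, 254) (-0.07737643714360146-0.07942630420309513j)
```

View pics/w1c.png

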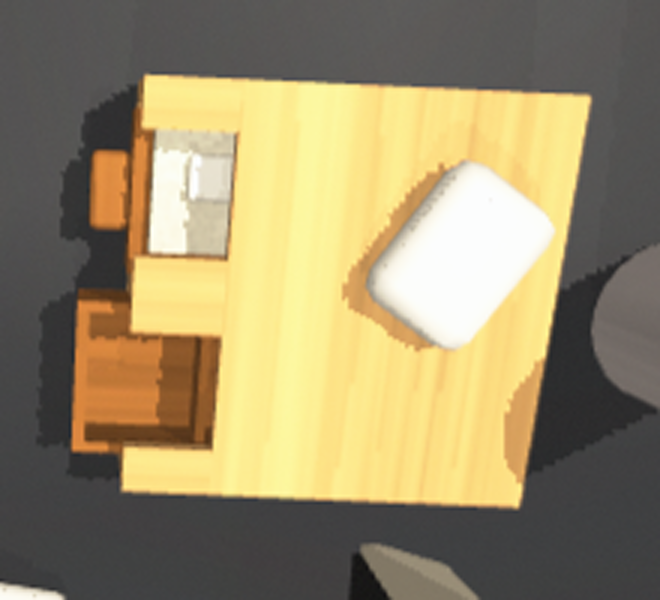

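```bash
cat >> h.py <<'E'
TH=78.4
def O(x,y,z):
    p=R.from_euler('z',TH,degrees=True).apply([x,y,z]); return (p+[0.5993,0.1961,0]).tolist()
E
python3 - <<'E'
from h import *
Y=-.0373; q=down(TH+90)
move_gripper(.038,20)
movep(O(-.098,Y,.10),q)
print(move_linear(O(-.098,Y,.014),stop_force=12),read_tcp_pos(),read_force())
move_gripper(0,20); print("w",read_grip_width(),read_grip_force())
print(move_linear(O(-.198,Y,.014),max_speed=.08,stop_force=35),read_tcp_pos(),read_force(),read_grip_width())
move_gripper(.038); move_linear(O(-.198,Y,.11)); print(read_time_s())
movep(O(-.125,Y,.14),down(TH)); print(read_q())
s=wsnap(); cv2.imwrite("pics/w2.png",s["img"][:,:,::-1]); print(s["origin"],read_time_s())
print([(np.round(w(s,d["point"]),4).tolist(),round(d["confidence"],2)) for d in landmark_of("wrist","tray")[:3]], O(-.125,Y,0))
E
```

```text
False [0.61733682 0.09273692 0.01557307] [-0.52036409  0.18503558  0.70520319]
w 0.0049427189897453755 20.00037431716919
False [ 0.59598986 -0.00544311  0.0139444 ] [ 0.16150417 -2.20640341  1.68044163] 0.004689657118427184
10.3917
[ 2.43105552e-02  2.16755919e-01  1.53801985e+00 -5.28309564e-05
  1.38792959e+00  2.25796974e-01]
[0.62725851 0.14378511 0.30465318] 11.9333
[([0.6145, 0.0679, 0.0016], 0.89)] [0.61070341666681, 0.06615288734133751, 0.0]
```

View pics/w2.png

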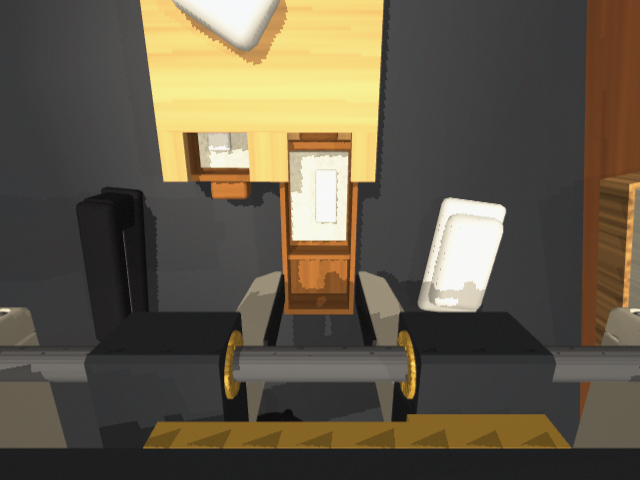

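The tray is about 120 mm out and straight, and the other tray hasn't moved. Now a side grasp, then extract, lift, turn 90° and set down.

Run:
```python
from h import *
Y=-.0373
move_gripper(.082,25)
print(move_linear(O(-.125,Y,.007),stop_force=12),read_tcp_pos())
move_gripper(0.05,25); print("w",read_grip_width(),read_grip_force())
print(move_linear(O(-.192,Y,.008),max_speed=.1,stop_force=30),read_force())
move_linear(O(-.192,Y,.07))
movep(O(-.192,-.01,.07),down(TH+90)); print(read_q(),read_force())
print(move_linear(O(-.192,-.01,.016),stop_force=8),move_linear(O(-.192,-.01,.003),max_speed=.03,stop_force=5),read_tcp_pos())
move_gripper(.082); print(read_time_s())
move_linear(O(-.192,-.01,.10))
movep(O(-.192,-.01,.10),down(TH-90)); print(read_q())
s=wsnap(); cv2.imwrite("pics/w3.png",s["img"][:,:,::-1]); print(read_time_s())
print([(np.round(w(s,d["point"]),4).tolist(),round(d["confidence"],2)) for d in landmark_of("wrist","tray")[:3]],O(-.192,-.01,0))
```

```text
False [0.61171479 0.06617605 0.00819855]
w 0.061748022143274676 24.983154237270355
False [-0.14586107  0.23220968 -2.97635828]
[-7.93526711e-02  1.72580318e-01  1.72290013e+00 -1.97114573e-06
  1.24713724e+00 -1.44646294e+00] [ 0.17989198  0.10981009 -1.82915696]
False True [0.57133205 0.00602648 0.00481352]
18.625
[-7.93569393e-02  1.38749113e-01  1.70080503e+00  9.67767704e-06
  1.30229220e+00  1.69344460e+00]
22.1167
[([0.5777, 0.0096, 0.0013], 0.68), ([0.7313, 0.0075, 0.0007], 0.41), ([0.4271, 0.063, 0.0002], 0.33)] [0.5704887916359683, 0.0060107728654662795, 0.0]
```

View pics/w3.png

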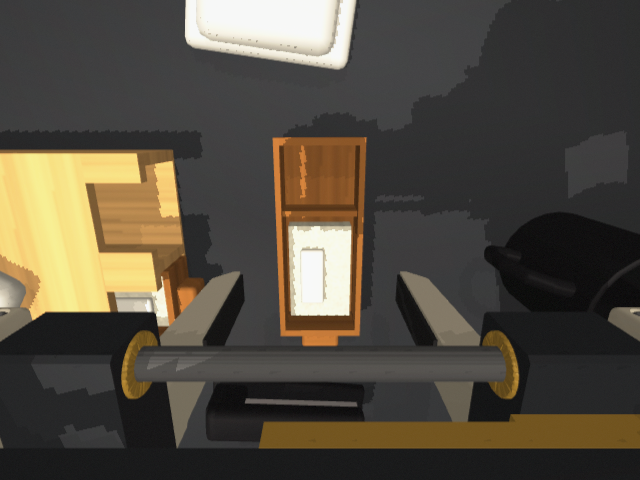

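The tray is flat on the desk, turned 90°, with its pull at about px (320,340). Next: regrasp, turn the other 90° and insert.

Run:
```python
from h import *
Y=-.0373
print(move_linear(O(-.192,-.01,.005),stop_force=12))
move_gripper(0.05,30); print("w",read_grip_width(),read_grip_force())
move_linear(O(-.192,-.01,.07))
movep(O(-.205,Y,.075),down(TH)); print(read_q())
move_linear(O(-.205,Y,.0125)); print(read_tcp_pos(),O(-.205,Y,.0125),read_force())
print(move_linear(O(-.15,Y,.0125),max_speed=.05,stop_force=10),read_force())
s=wsnap(); cv2.imwrite("pics/w4.png",s["img"][:,:,::-1]); print(read_time_s())
```

```text
False
w 0.06194567454190381 29.998687505722046
[-1.06698788e-01  2.28415601e-01  1.64940225e+00  3.67691464e-05
  1.26514525e+00  9.68858948e-02]
[ 0.59463744 -0.01219646  0.01268803] [0.5946171829751329, -0.012213132626610002, 0.0125] [-0.04889732  1.07478357 -1.81078653]
False [-0.56110339 -0.16979237 -4.09446803]
27.2917
```

View pics/w4.png

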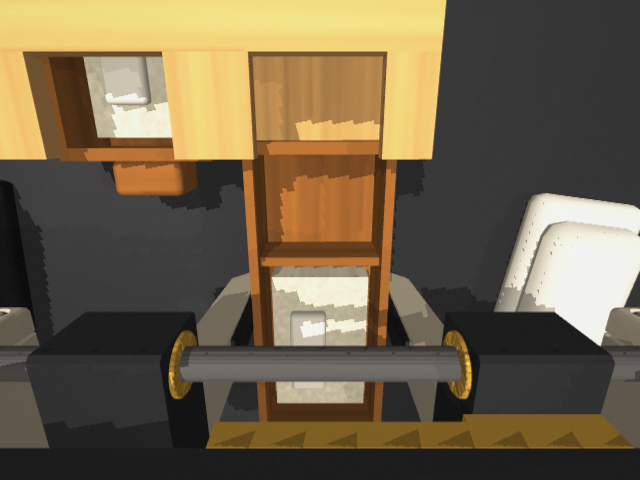

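The leading end has entered the bay, centred. I'll continue, release, then push on the pull.

Run:
```python
from h import *
Y=-.0373
print(move_linear(O(-.096,Y,.0125),max_speed=.05,stop_force=12),read_tcp_pos(),O(-.096,Y,.0125),read_force())
p=np.array(read_tcp_pos()); print(move_linear((p-[0,0,.004]).tolist(),max_speed=.03,stop_force=8))
move_gripper(.074); move_linear((p+[0,0,.085]).tolist())
move_gripper(0)
move_linear(O(-.215,Y,.09)); move_linear(O(-.215,Y,.008))
print(move_linear(O(-.094,Y,.008),max_speed=.06,stop_force=15),read_force())
t=np.array(read_tcp_pos())-[.5993,.1961,0]; print(R.from_euler('z',-TH,degrees=True).apply(t))
move_linear(O(-.14,Y,.008)); move_linear(O(-.17,Y,.19),max_speed=.2)
s=wsnap(); cv2.imwrite("pics/w5.png",s["img"][:,:,::-1]); print(read_time_s())
```

```text
False [0.61644533 0.09426091 0.01242332] [0.616534676380043, 0.09456056957971849, 0.0125] [-0.5048088  -0.52218208 -2.22669414]
True
True [ 0.01284114 -2.26519749  0.03174467]
[-0.10304064 -0.03692334  0.00759807]
35.9917
```

View pics/w5.png

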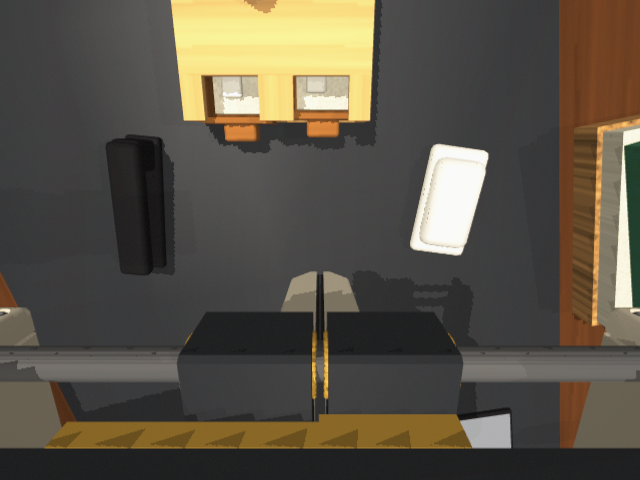

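Both trays now have their pulls outwards, at px (323,129) and (241,132), and the turned one sits slightly deeper. A firmer push will confirm it is fully home.

Run:
```python
from h import *
Y=-.0373
move_linear(O(-.13,Y,.010))
print(move_linear(O(-.092,Y,.010),max_speed=.04,stop_force=25))
t=np.array(read_tcp_pos())-[.5993,.1961,0]; print(R.from_euler('z',-TH,degrees=True).apply(t))
move_linear(O(-.14,Y,.010)); move_linear(O(-.16,Y,.15))
s=wsnap(); cv2.imwrite("pics/w6.png",s["img"][40:340,150:550,::-1].repeat(2,0).repeat(2,1)); print(read_time_s())
for n in ["tray_pull","tray","other_tray"]:
  for d in landmark_of("wrist",n)[:2]:
    t=w(s,d["point"])-[.5993,.1961,0]; print(n,R.from_euler('z',-TH,degrees=True).apply(t).round(4),d["confidence"])
```

```text
True
[-0.10312469 -0.03694262  0.00966219]
39.6167
tray_pull [-0.0915 -0.0373  0.0195] 0.93
```

View pics/w6.png

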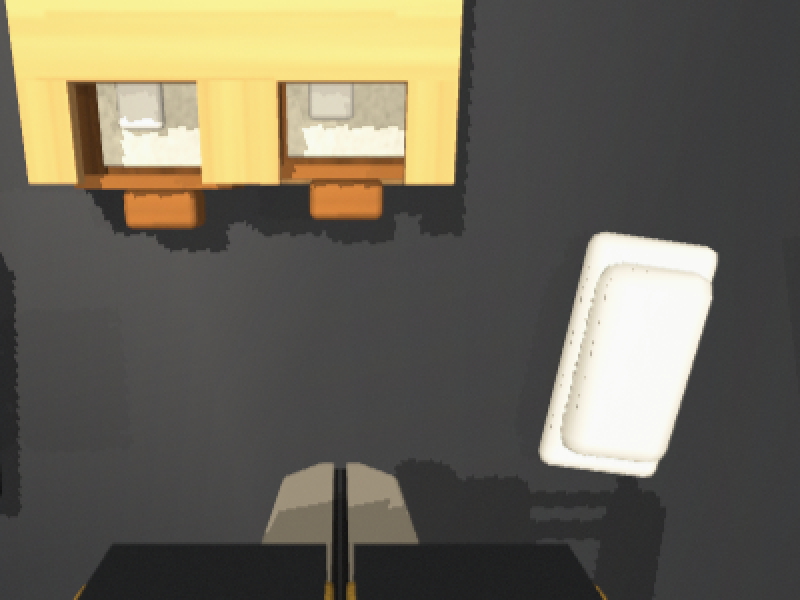

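The tray is against the back wall: the second push stopped at the same place, and the pull face is about -0.092 to -0.095 against -0.094 expected. Its front sits inside the mouth, with the pull at px (346,200).

```bash
python3 -c "
from cell import *
print(hand_in())"
```

```text
the job is handed in; nothing more can be done
None
```

The back-to-front tray was slid out, turned round right way up and pushed fully home with its pull outwards. The other tray, mouse and stapler look unmoved in the last pictures, and nothing else on the desk was touched as far as I can tell. I handed the job in at about 40 s; no verdict came back.

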